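# Turn the rigging plate over against the fence

## Task

Turn the aluminium rigging plate over for inspection of its other face without gripping or lifting it: push it along the grey board against the sloped foot of the white fence until it tips up and leans steeply on the fence. Then, from behind the fence, push its raised edge back over so that it falls onto the board and lies flat with its other face up. Do not pick it up, and leave the carabiner, the figure-eight descender and the pulley where they lie.

Things in the scene. Friction and masses are not known exactly. Their poses are not given: they have to be found in the camera images.
- board: Turn-over board, fixed: grey base 290 (x) x 170 (y) x 12 thick with an upright white plastic fence across it, 150 wide (y), 15 thick, 50 high above the base. Origin: on the worktop, 12 mm below the base's upper surface, under the middle of the fence's working face. x points from the open part of the base square into the fence, z up. Base from x = -230 to +60, fence from x = 0 to +15.
- fence_foot (a point): Middle of the lower edge of the fence's sloped foot, on the base's upper surface, at board x = -18. The foot is a flat slope of slippery plastic, 60 degrees steep and as wide as the fence, rising to the working face (x = 0) 31 above the base. A plate pushed at its far end square against the foot climbs slope and face, with a push of some 3 to 8 N low on its near edge.
- fence_top (a point): Middle of the top edge of the fence's working face, 62 above the worktop. With its lower edge pushed up to the foot the plate leans on this edge at 65 to 70 degrees, its raised end some 20 above the fence, and stays so when let go. Behind the fence the base is clear but for two steel brackets, 28 high, against its back.
- rigging_plate: Flat aluminium rigging plate, rectangular, 76 long (x) x 70 wide (y) x 8 thick (z), with one large round hole near the +x end and a row of three smaller ones near the -x end; about 120 g. It lies loose on the grey board in front of the fence, +x end roughly towards the fence. The origin is at its very middle; its z axis points up at the start and must point down at the end.
- end_a (a point): Middle of the plate's +x end (38 mm from its origin, half-way through its thickness); starts nearest the fence.
- end_b (a point): Middle of the plate's -x end (38 mm from its origin, half-way through its thickness); starts farthest from the fence.
- corner_0 (a point): Corner of the plate at x = +38, y = +35, half-way through its thickness.
- corner_1 (a point): Corner of the plate at x = +38, y = -35, half-way through its thickness.
- corner_2 (a point): Corner of the plate at x = -38, y = +35, half-way through its thickness.
- corner_3 (a point): Corner of the plate at x = -38, y = -35, half-way through its thickness.
- carabiner: Blue locking carabiner lying beside the board, to be left alone: 115 x 65 x 15. Origin under its middle, x along its length.
- figure_eight: Silver figure-eight descender (two joined rings) lying beside the board, to be left alone: 130 x 80 x 12. Origin on the worktop under it, x along its length.
- pulley: Pulley with green side plates lying flat beside the board, to be left alone: 90 x 60 x 32. Origin on the worktop under it, x along its length.
Mind the look-alikes: they are no part of the job. Leave any pink or purple look-alike of the rigging_plate alone.

How it is judged:
On the way:
1. the plate is tipped up steeply (over 55 degrees) and leans on the fence, its lower edge on the board (angle between rigging_plate's own z axis and vertical between 0.96 and 1.55 rad and x of rigging_plate in the frame of board between -0.045 and 0 m and z of rigging_plate in the frame of board below 0.056 m), for 0.2 s.
At the end, for the whole second after the job is handed in: The plate lies flat on the grey board in front of the fence (within 6 degrees), turned over so that the face that was underneath is up, and at rest; carabiner, figure-eight and pulley within 15 mm of where they lay (angle between rigging_plate's own z axis and vertical above 3.04 rad and x of rigging_plate in the frame of board between -0.2 and -0.02 m and y of rigging_plate in the frame of board between -0.07 and 0.07 m and z of rigging_plate in the frame of board between 0.013 and 0.019 m and linear speed of rigging_plate below 0.01 m/s and angular speed of rigging_plate below 0.1 rad/s and distance of each of carabiner, figure_eight, pulley from where it was at the start of the episode below 0.015 m); the robot touches nothing.
It fails at once if the plate is lifted clear: all four corners more than 20 mm above the board (z of each of corner_0, corner_1, corner_2, corner_3 in the frame of board above 0.036 m).
It fails at once if the plate is raised away from the fence: tilted 20 to 80 degrees with both ends more than 60 mm in front of the fence (angle between rigging_plate's own z axis and vertical between 0.35 and 1.4 rad and x of each of end_a, end_b in the frame of board below -0.06 m).
It fails at once if the plate leaves the board or goes over the fence (x of rigging_plate in the frame of board above 0.01 m or z of rigging_plate in the frame of board below 0.008 m).
It fails at once if the carabiner, figure-eight or pulley is moved more than 15 mm (distance of any of carabiner, figure_eight, pulley from where it was at the start of the episode above 0.015 m).
It also fails if it takes over 48 s, if anything falls off the work surface, if the arm or the gripper's body presses on something with over 40 N, if the wrist force passes 120 N, or if a joint passes its speed limit or range.

## Robot

A 6-joint arm with a two-finger parallel gripper is mounted at the origin on the work surface. World frame = base frame: x ahead of the robot, y to its left, z up, the work surface at z = 0. Lengths are in m, angles in rad, forces in N, time in s.
With the tool pointing down it reaches from about 0.25 to 0.8 m from the base axis. Payload 8.5 kg.
Tool frame: the origin (TCP) lies where the fingers leave the gripper's body, on its centre line; the fingertips stand 73 mm ahead of it and the grasp point (between the pads) lies 54 mm ahead of it; z points along the fingers, y is the direction in which the jaws open and shut (so a half turn about z gives the same grasp; the last joint's range is limited). The gripper opens to 85 mm and grips with 20 to 120 N. Pads are 22 mm wide; open, the fingers measure 114 mm over their backs; the gripper's body (76 mm by 85 mm) begins 54 mm behind the grasp point. The pads swing forward as they close: fully open they stand 13 mm farther back than shut.
Start: joints at [1.233, 0.238, -0.013, 1.319, 0, 1.571], TCP at [0.174, 0.495, 0.304] pointing down, gripper open.
Joint ranges: [-2.66, 2.66], [-1.03, 1.9], [-1.14, 1.46], [-1.82, 2.27], [-1.45, 1.34], [-3.14, 3.14]. Speed limits (rad/s): [2.22, 2.22, 2.79, 3.14, 3.14, 3.14].

## Interface

Orientations are given as a 3x3 rotation matrix whose columns are the frame's x, y, z axes.
In Python, from station import bot gives the robot as it stands. The module is installed in compiled form; this text tells all that it offers.
- The arm moves only by the tool servo_tool, never from a script. Its argument "increments" is a list of rows, each an object of numbers: "dx", "dy", "dz": the shift along the tool's x, y, z in mm; "rx", "ry", "rz": the turn, a rotation vector about the tool's x, y, z in degrees. A call has exactly 8 rows; each row is the pose to reach, as a shift and turn from the pose commanded when the call began, along the tool's axes at that moment; what a row does not reach only later rows make up. A row lasts 1/8 s, in which the tool goes at most 62.5 mm and 10.7 degrees, less where a joint would pass 70% of its speed; a pose out of reach is approached as far as the arm can. A call with a gripper value outside its range is refused whole. "gripper" is the finger opening in mm, from 0 to 85.4, set as the call begins (left out, the last holds). The fingers move at their own pace and stop on an object; "squeeze" is the grip in N (left out, the last holds). Time passes only in rows, so rows that repeat a pose let the fingers close, or fill a call up. It gives the time, the measured TCP pose, the force and the opening at its end, in the units of the state.
- bot.observe(): the state, without advancing time (a new reading comes with each control period).
- bot.capture(name): name is "side" or "top" or "wrist"; returns a dict with "frame" (384x512x3 uint8, blue, green, red), "depth" (384x512 float32, m along the optical axis (not along the pixel's ray), 0 where there is no reading), "fov_y" (degrees; the focal length in pixels is half the picture's height over the tangent of half this angle, whatever the lens; pixels are square), "cx", "cy" (the principal point, pixels), "origin" and "orientation" of the camera in the world. Camera axes: x right, y down, z forward; pixel columns grow to the right and rows downward; lengths in m; the calibration is good to about 2 mm. A picture is of the moment at which its call begins.
- bot.close_job(): hands the job in, once; it reports no verdict.
Trained networks look in the newest picture that a camera, given by its name, has taken for a name from the list of things; names that differ only in an ending like _2 or _b are one class to them, and where a whole thing is asked for, a point or a joint stands for the part that bears it (a point fixed in the world has none). Each returns a list of dicts, best first, with "confidence" (0 to 1); they miss things now and then, are a little off and sometimes report something else, mostly with a low value. They report only what shows in the picture. A call takes as long as a camera call. They do not tell look-alikes from the thing itself.
- bot.outline_of(camera, thing): "pixels" (384x512 bool, what is visible of it) and "position" ([column, row] in pixels, amid what is visible of it).
The state is a dict: "clock": time; "joints": joint angles; "qd": joint speeds; "effort": joint torques, N m; "tool_pos": TCP position; "tcp_rot": TCP orientation; "force": force on the tool from outside, world axes, zero at the start; "torque": the same for the moment, N m; "opening": finger opening in m.
Only numpy, scipy, OpenCV 4.12 (cv2) and the standard library are available. Lean on these libraries where they do the work, as an engineer would, in place of code of your own. Each camera call takes 0.05 s, during which the arm holds its last target.

## Working session

There is one attempt and no reset: what is moved stays moved. The work goes in short steps, Python scripts to look and compute and a tool call to move; the robot and the scene stay as the last step left them, time stands still between calls to the robot, and variables do not carry over. Pictures are saved under pics/ and viewed, and the job is handed in when it is done.

Besides the shell and the picture viewer there is one more tool, called after "Call:" as name([rows], argument=value, ...), one row to a line, values as JSON. servo_tool: Moves the arm, as the interface text tells. Its arguments: {"type":"object","properties":{"increments":{"type":"array"},"gripper":{"type":"number"},"squeeze":{"type":"number"}},"required":["increments"]}

```bash
mkdir -p pics; cat > h.py <<'E'
import numpy as np, cv2
from station import bot
def cap(n):
    c=bot.capture(n); c['f']=192/np.tan(np.radians(c['fov_y'])/2); return c
def world(c):
    v,u=np.mgrid[0:384,0:512]; d=c['depth'].astype(float)
    P=np.stack([(u-c['cx'])/c['f']*d,(v-c['cy'])/c['f']*d,d],-1)
    W=P@np.array(c['orientation']).T+np.array(c['origin']); W[d==0]=np.nan; return W
def save(c,n): cv2.imwrite(f'pics/{n}.png',c['frame'])
E
python3 - <<'E'
from h import *
np.set_printoptions(precision=4,suppress=True)
print(bot.observe())
for n in ['top','side']:
    c=cap(n); save(c,n+'0'); W=world(c); print(n,c['origin'],c['f'],c['cx'],c['cy'])
    np.savez(n+'0.npz',W=W,**{k:c[k] for k in c})
    for t in ['rigging_plate','board','carabiner','figure_eight','pulley']:
        for r in bot.outline_of(n,t)[:3]:
            w=W[r['pixels']]; print(t,r['confidence'],r['position'],r['pixels'].sum(),np.nanmedian(w,0))
E
```

```text
{'clock': 0.0, 'joints': array([ 1.233 ,  0.2388, -0.0142,  1.3192, -0.    ,  1.5708]), 'qd': array([-0.0004, -0.0021, -0.0004, -0.0007,  0.0013, -0.0004]), 'effort': array([  0.0006, -53.8786,  34.6437,   0.0182,   0.0002,   0.    ]), 'tool_pos': array([0.1739, 0.495 , 0.3033]), 'tcp_rot': array([[-0.9435,  0.3314, -0.0005],
       [ 0.3314,  0.9435, -0.0014],
       [-0.    , -0.0014, -1.    ]]), 'force': array([-0.5198,  0.843 ,  0.137 ]), 'torque': array([ 0.0011,  0.0232, -0.0029]), 'opening': 0.08553553491370046}
top [ 0.5015 -0.0601  0.7779] 365.58889349884976 259.3825411694681 197.50403112842812
rigging_plate 0.75 [344.4, 201.6] 988 [ 0.5625 -0.2267  0.0088]
rigging_plate 0.61 [229.9, 238.2] 1103 [0.4848 0.0174 0.0207]
rigging_plate 0.57 [364.5, 292.7] 1169 [ 0.3781 -0.255   0.0086]
board 0.71 [238.1, 233.7] 10122 [0.4996 0.025  0.0132]
carabiner 0.95 [242.0, 167.8] 607 [ 0.6562 -0.0057  0.0113]
figure_eight 0.76 [178.7, 175.1] 864 [0.619 0.134 0.012]
figure_eight 0.68 [228.3, 240.8] 1235 [0.4848 0.0168 0.0205]
pulley 0.91 [296.0, 290.4] 1050 [ 0.3863 -0.1151  0.0308]
side [ 0.291  -0.5697  0.6134] 382.510701609444 254.1216784929095 189.8967386843933
rigging_plate 0.97 [303.3, 276.6] 1328 [ 0.5606 -0.2305  0.008 ]
rigging_plate 0.94 [215.0, 200.8] 893 [0.4853 0.0132 0.0203]
rigging_plate 0.63 [213.5, 330.5] 1722 [ 0.3769 -0.2588  0.0082]
board 0.84 [234.5, 208.5] 6325 [ 0.4973 -0.0325  0.0132]
board 0.4 [216.9, 202.3] 793 [0.4855 0.0123 0.0204]
carabiner 0.68 [285.9, 189.8] 463 [ 0.6568 -0.0115  0.0103]
carabiner 0.58 [214.9, 200.4] 845 [0.4844 0.013  0.0203]
figure_eight 0.7 [245.7, 160.4] 467 [0.6164 0.1263 0.0114]
figure_eight 0.66 [214.7, 203.8] 859 [0.4855 0.0123 0.0203]
```

View pics/top0.png

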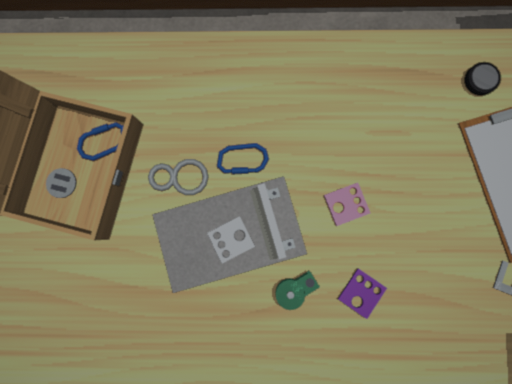

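View pics/side0.png

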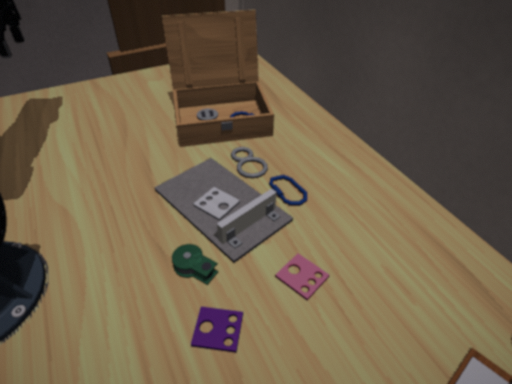

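```bash
python3 - <<'E'
from h import *
np.set_printoptions(precision=4,suppress=True)
W=np.load('top0.npz')['W']; 
def rect(m,name):
    p=W[m][:,:2].astype(np.float32); 
    r=cv2.minAreaRect(p*1000); print(name,r, m.sum(), np.nanmedian(W[m],0))
z=W[...,2]; x=W[...,0];y=W[...,1]
# fence top
near=(x>.3)&(x<.62)&(y>-.12)&(y<.16)
m=near&(z>.055)&(z<.07); rect(m,'fence')
m=near&(z>.0175)&(z<.024)&(y>-.0); rect(m,'plate+')
for v in range(180,300,4): print(v,' '.join('%3d'%(1000*q) if q==q else ' . ' for q in z[v,170:330:4]))
E
```

```text
fence ((523.9238891601562, -67.50648498535156), (149.4632110595703, 15.034401893615723), 16.383203506469727) 589 [ 0.5229 -0.0687  0.063 ]
plate+ ((473.0534362792969, 41.95883560180664), (69.19715881347656, 125.8569564819336), 26.744022369384766) 759 [0.4866 0.0235 0.0209]
180  13  11   1   1   0   1   1   0  11  11   2   3   0   0   0   1   0   1   0   1   0   1   0   1   0  14  14  11  12   4   0   0   1   0  -1   3  -1   0   1   1
184  12  12  10   0   0   0   0   3  11   9   0   0   2   0   0   1   0   1   0   3   0   1  12  63  11  15  11  11  10  11   0   0   0   2   2   1   2   0   1   0
188   2   0  12  11   1   1   0  14  10   2   2   0   0   0   0  -1   0   1  12  12  14  31  63  63  12  14  15  16  12  14   0   2   2   0   1   0   0   1  -1   0
192   2   0   0  13  10  13  11   9   2   1   1   1   1   0   1  16  11  11  10  12  12  27  42  60  59  16  17  15  12  12   0   0   1   0   1   0   1   1   1   1
196   1   3  -2   1   2   0   1   2   0   3   0  14  11  11  12  13  14  13  12  14  13  21  38  64  61  15  17  13  13  12   1   0   2   0   0   1   0   1   1   7
200   
[... 3393 characters left out ...]
  32  30  30  31  31  29  32  30   0   1   0
284   0  12  11  14  11  13  14  13  12   2   1  -1   2   1   0   0   1   0   0   0   0   0  -1   0   1   2   2   5  30  31  31  31  28  30  31  29  30  28   0   0
288   0  12  13  13  12  -1   0   0  -1   1   0   1   0   2   0   1   1   2   0   0   2   0   1   2   3   2   0  30  30  29  29  28  27  27  28  30  30   0   3   2
292   0  11   2   1   1   0   4   0   2   0   0   3   1   2   1   0   0   1   2   4   2   0   0  -1   0   2   2  29  30  31  36  30  28  29  32  30   1   0   2   0
296   3   0  -1  -1   0   2   1   0  -1   1   0   0   1   1   1   2   1   1   0   2   0   0   0  -2   0   0   3  29  30  30  32  31  29  30   0   0   2   0   0   1
```

```bash
cat >> h.py <<'E'
def fitboard(W):
    x,y,z=W[...,0],W[...,1],W[...,2]
    near=(x>.3)&(x<.62)&(y>-.12)&(y<.16)
    m=near&(z>.055)&(z<.07)
    m=cv2.morphologyEx(m.astype(np.uint8),cv2.MORPH_OPEN,np.ones((2,2)))>0
    (c,s,a)=cv2.minAreaRect((W[m][:,:2]*1000).astype(np.float32))
    return c,s,a
E
python3 - <<'E'
from h import *
np.set_printoptions(precision=4,suppress=True)
d=np.load('top0.npz'); W=d['W']
c,s,a=fitboard(W); print(c,s,a)
x,y,z=W[...,0],W[...,1],W[...,2]
# alternatives: PCA of fence, base outline
near=(x>.3)&(x<.63)&(y>-.15)&(y<.2)
m=near&(z>.055)&(z<.07); P=W[m][:,:2]; _,_,v=np.linalg.svd(P-P.mean(0)); print('pca',v[0],np.degrees(np.arctan2(v[0,1],v[0,0])),P.mean(0))
b=((z>.006)&near&(z<.07)).astype(np.uint8); b=cv2.morphologyEx(b,cv2.MORPH_OPEN,np.ones((9,9)))
n,l,st,ce=cv2.connectedComponentsWithStats(b); k=1+st[1:,4].argmax()
r=cv2.minAreaRect((W[l==k][:,:2]*1000).astype(np.float32)); print('base',r)
pm=(near&(z>.0165)&(z<.025)).astype(np.uint8); pm[:,:205]=0;pm[:,262:]=0;pm[:212]=0;pm[265:]=0
pm=cv2.morphologyEx(pm,cv2.MORPH_OPEN,np.ones((3,3)))
n,l,st,ce=cv2.connectedComponentsWithStats(pm); k=1+st[1:,4].argmax(); print(st)
r=cv2.minAreaRect((W[l==k][:,:2]*1000).astype(np.float32)); print('plate',r)
im=cv2.resize(d['frame'][150:310,140:340],None,fx=4,fy=4,interpolation=cv2.INTER_CUBIC); cv2.imwrite('pics/topz.png',im[:600])
E
```

```text
(522.6727905273438, -70.33939361572266) (157.7805938720703, 15.493032455444336) 17.154163360595703
pca [-0.9597 -0.281 ] -163.67787571685307 [ 0.5229 -0.0678]
base ((498.0326232910156, 21.122634887695312), (170.214111328125, 290.0691223144531), 16.290767669677734)
[[     0      0    512    384 195565]
 [   208    217     46     45   1043]]
plate ((486.1116027832031, 15.998233795166016), (69.23944854736328, 76.02485656738281), 26.743988037109375)
```

View pics/topz.png

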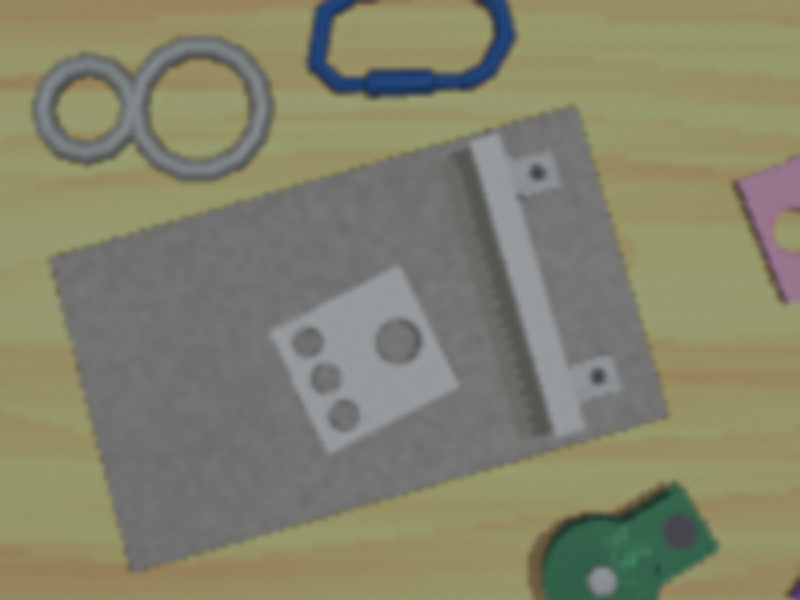

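```bash
cat >> h.py <<'E'
from scipy.spatial.transform import Rotation as Ro
A=np.radians(16.3); bx=np.array([np.sin(A),-np.cos(A),0]); by=np.array([np.cos(A),np.sin(A),0]); ez=np.array([0,0,1.])
RB=np.stack([bx,by,ez],1); O=np.array([.5219,-.0604,0])
def toB(p): return (np.asarray(p)-O)@RB
def toW(p): return O+RB@np.asarray(p,float)
def toolrot(tilt,psi=0): # tool y = by, z down, leaning so that tips point to +bx by tilt deg
    R=np.stack([-bx,by,-ez],1)
    return Ro.from_rotvec(np.radians(-tilt)*by).as_matrix()@R
def inc(tcpB,R,p0=None,R0=None):
    s=bot.observe(); p0=s['tool_pos'] if p0 is None else p0; R0=s['tcp_rot'] if R0 is None else R0
    d=R0.T@(toW(tcpB)-p0)*1000; r=np.degrees(Ro.from_matrix(R0.T@R).as_rotvec())
    return d.round(1),r.round(2)
def st():
    s=bot.observe(); print('t',round(s['clock'],2),'B',(toB(s['tool_pos'])*1000).round(1),'F(board)',(s['force']@RB).round(1),'open',round(s['opening']*1000,1),'j',s['joints'].round(2)); print((RB.T@s['tcp_rot']).round(3))
E
python3 - <<'E'
from h import *
st(); R=toolrot(10); L=.073
tip=np.array([-.165,-.014,.07]) # tip centre
tcp=tip-L*(RB.T@R[:,2]); print(RB.T@R, tcp)
print(inc(tcp,R))
E
```

```text
t 0.6 B [-631.  -178.   303.9] F(board) [-0.4  0.9  0. ] open 85.7 j [ 1.23  0.24 -0.01  1.32  0.    1.57]
[[-0.583 -0.813  0.   ]
 [-0.813  0.583 -0.   ]
 [ 0.    -0.    -1.   ]]
[[-9.84807753e-01  1.62692316e-17  1.73648178e-01]
 [-5.75192324e-17  1.00000000e+00  5.87905659e-18]
 [-1.73648178e-01  5.87905659e-18 -9.84807753e-01]] [-0.17767632 -0.014       0.14189097]
(array([-397.5, -272.8,  162. ]), array([ 4.74, -9.24, 54.2 ]))
```

Call:
servo_tool([
  {"dx": -40, "dy": -27, "dz": 0, "rx": 0.5, "ry": -1, "rz": 6},
  {"dx": -95, "dy": -65, "dz": 10, "rx": 1.2, "ry": -2.3, "rz": 14},
  {"dx": -150, "dy": -103, "dz": 25, "rx": 2, "ry": -3.7, "rz": 22},
  {"dx": -205, "dy": -141, "dz": 45, "rx": 2.6, "ry": -5, "rz": 30},
  {"dx": -260, "dy": -178, "dz": 70, "rx": 3.3, "ry": -6.4, "rz": 38},
  {"dx": -310, "dy": -213, "dz": 95, "rx": 4, "ry": -7.6, "rz": 45},
  {"dx": -355, "dy": -244, "dz": 125, "rx": 4.4, "ry": -8.5, "rz": 50},
  {"dx": -392, "dy": -269, "dz": 155, "rx": 4.7, "ry": -9.2, "rz": 54},
], gripper=36)

```text
clock: 1.6
tool_pos: [0.4454, 0.1244, 0.1594]
tcp_rot: [[-0.277, 0.96, 0.051], [0.945, 0.282, -0.166], [-0.173, 0.002, -0.985]]
force: [1.3, 0.9, -0.1]
opening: 0.0359
```

```bash
python3 - <<'E'
from h import *
st(); c=cap('side'); save(c,'side1'); W=world(c); WB=((W-O)@RB)
z=WB[...,2];m=(WB[...,0]<-.12)&(WB[...,0]>-.25)&(abs(WB[...,1])<.075)&(z>.03)&(z<.13)
print(m.sum(), np.nanpercentile(WB[m],[0,1,5,50,95,99],axis=0).round(4))
c=cap('wrist'); save(c,'w1')
R=toolrot(10); print(inc(np.array([-.165,-.014,.025])-.070*(RB.T@R[:,2]),R))
E
```

```text
t 1.6 B [-198.9  -21.6  159.4] F(board) [-0.5  1.5 -0.1] open 35.9 j [ 0.36  0.24 -0.42  0.92 -0.17  1.65]
[[-0.985 -0.001  0.173]
 [-0.001  1.     0.002]
 [-0.173  0.002 -0.985]]
271 [[-0.2023 -0.0514  0.0899]
 [-0.2003 -0.0512  0.0906]
 [-0.1966 -0.0508  0.0943]
 [-0.1834 -0.0017  0.112 ]
 [-0.1773  0.0098  0.1276]
 [-0.1761  0.0121  0.1293]]
(array([-8.4,  8.9, 65.6]), array([-0.2 ,  0.04, -0.14]))
```

View pics/side1.png

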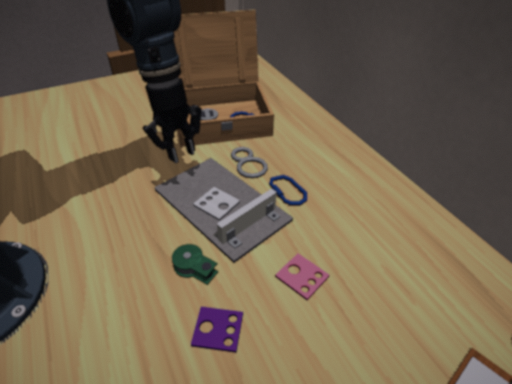

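View pics/w1.png

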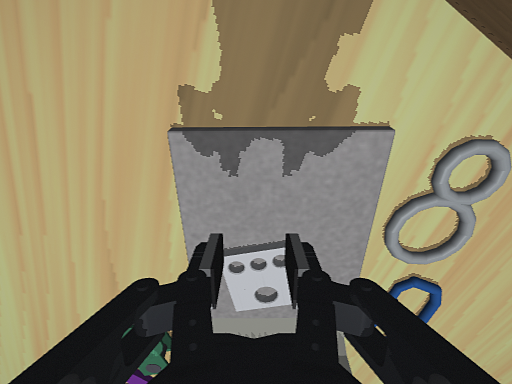

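```bash
python3 - <<'E'
from h import *
st(); R=toolrot(8); print(inc(np.array([-.160,-.014,.086]),R)); print(bot.capture('wrist')['origin'])
E
```

```text
t 1.7 B [-196.9  -22.7  157.2] F(board) [-0.2 -0.7  0.2] open 36.1 j [ 0.36  0.24 -0.42  0.92 -0.17  1.65]
[[-0.985  0.003  0.174]
 [ 0.002  1.    -0.004]
 [-0.174 -0.003 -0.985]]
(array([-23.9,   9. ,  76.5]), array([-0.2 ,  2.04, -0.15]))
[0.41836685 0.21178082 0.21106937]
```

Call:
servo_tool([
  {"dx": -3, "dy": 1.2, "dz": 9, "ry": 0.3},
  {"dx": -7, "dy": 3, "dz": 23, "ry": 0.7},
  {"dx": -12, "dy": 5, "dz": 40, "ry": 1.2},
  {"dx": -17, "dy": 7, "dz": 55, "ry": 1.6, "rz": -0.1},
  {"dx": -21, "dy": 8.3, "dz": 67, "ry": 1.9, "rz": -0.1},
  {"dx": -23.9, "dy": 9, "dz": 76.5, "rx": -0.2, "ry": 2, "rz": -0.1},
  {"dx": -23.9, "dy": 9, "dz": 76.5, "rx": -0.2, "ry": 2, "rz": -0.1},
  {"dx": -23.9, "dy": 9, "dz": 76.5, "rx": -0.2, "ry": 2, "rz": -0.1},
])

```text
invalid input at $.increments[0]: expected keys dx, dy, dz, rx, ry, rz
```

```bash
python3 - <<'E'
from h import *
st(); c=cap('side'); save(c,'side2'); W=world(c); WB=((W-O)@RB)
cv2.imwrite('pics/side2z.png',cv2.resize(c['frame'][80:260,120:320],None,fx=3,fy=3,interpolation=cv2.INTER_CUBIC))
z=WB[...,2];m=(WB[...,0]<-.11)&(WB[...,0]>-.25)&(abs(WB[...,1])<.075)&(z>.016)&(z<.08)
print(m.sum(), np.nanpercentile(WB[m],[0,1,5,50,95,99],axis=0).round(4))
E
```

```text
t 1.75 B [-198.6  -22.9  158.3] F(board) [-0.3 -0.3  0.5] open 36.1 j [ 0.36  0.24 -0.42  0.93 -0.17  1.65]
[[-0.985  0.001  0.173]
 [ 0.     1.    -0.003]
 [-0.173 -0.003 -0.985]]
109 [[-0.2227 -0.0724  0.0161]
 [-0.1967 -0.0534  0.0162]
 [-0.1259 -0.0496  0.0165]
 [-0.1161 -0.0095  0.0205]
 [-0.1113  0.0142  0.0224]
 [-0.1104  0.0165  0.0229]]
```

View pics/side2z.png

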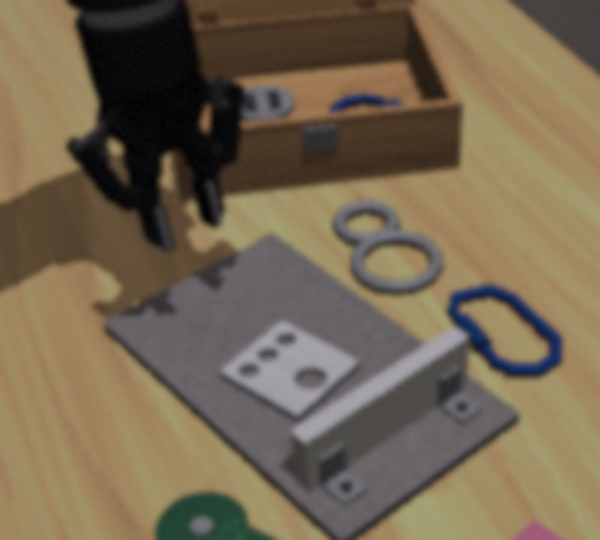

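Call:
servo_tool([
  {"dx": -3, "dy": 1.2, "dz": 9, "rx": 0, "ry": 0.3, "rz": 0},
  {"dx": -7, "dy": 3, "dz": 23, "rx": 0, "ry": 0.7, "rz": 0},
  {"dx": -12, "dy": 5, "dz": 40, "rx": 0, "ry": 1.2, "rz": 0},
  {"dx": -17, "dy": 7, "dz": 55, "rx": 0, "ry": 1.6, "rz": 0},
  {"dx": -21, "dy": 8.3, "dz": 67, "rx": 0, "ry": 1.9, "rz": 0},
  {"dx": -23.9, "dy": 9, "dz": 76.5, "rx": 0, "ry": 2, "rz": 0},
  {"dx": -23.9, "dy": 9, "dz": 76.5, "rx": 0, "ry": 2, "rz": 0},
  {"dx": -23.9, "dy": 9, "dz": 76.5, "rx": 0, "ry": 2, "rz": 0},
])

```text
clock: 2.8
tool_pos: [0.4633, 0.0934, 0.0888]
tcp_rot: [[-0.281, 0.959, 0.04], [0.95, 0.284, -0.133], [-0.138, 0.0, -0.99]]
force: [0.9, -0.3, 0.4]
opening: 0.0359
```

```bash
python3 - <<'E'
from h import *
st(); c=cap('side'); save(c,'side2'); W=world(c); WB=((W-O)@RB)
cv2.imwrite('pics/side3z.png',cv2.resize(c['frame'][80:260,120:320],None,fx=3,fy=3,interpolation=cv2.INTER_CUBIC))
z=WB[...,2];m=(WB[...,0]<-.135)&(WB[...,0]>-.25)&(abs(WB[...,1])<.075)&(z>.016)&(z<.08)
print(m.sum(), np.nanpercentile(WB[m],[0,1,5,50,95,99],axis=0).round(4))
E
```

```text
t 2.8 B [-164.1  -13.1   88.8] F(board) [0.5 0.7 0.4] open 35.9 j [ 0.27  0.33 -0.5   0.73 -0.14  1.55]
[[-0.99  -0.004  0.138]
 [-0.004  1.     0.001]
 [-0.138  0.    -0.99 ]]
492 [[-0.1735 -0.0644  0.0164]
 [-0.1721 -0.0629  0.0215]
 [-0.1697 -0.057   0.0273]
 [-0.151   0.0064  0.0623]
 [-0.1458  0.0328  0.0782]
 [-0.144   0.0394  0.0797]]
```

View pics/side3z.png

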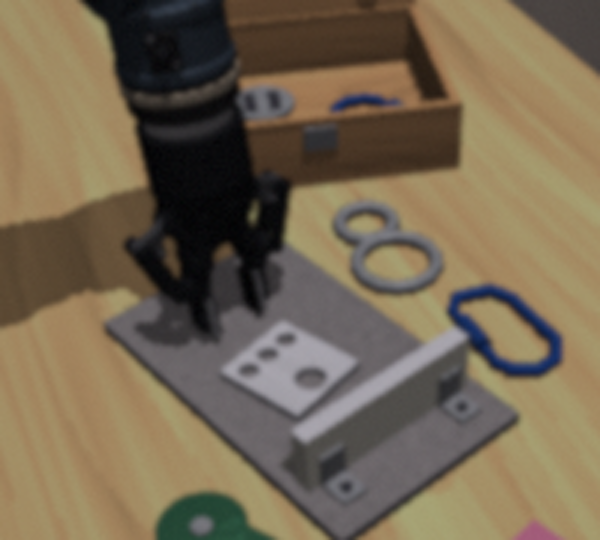

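Call:
servo_tool([
  {"dx": 0.1, "dy": 0, "dz": 1, "rx": 0, "ry": 0, "rz": 0},
  {"dx": 0.3, "dy": 0, "dz": 2, "rx": 0, "ry": 0, "rz": 0},
  {"dx": 0.4, "dy": 0, "dz": 3, "rx": 0, "ry": 0, "rz": 0},
  {"dx": 0.6, "dy": 0, "dz": 4, "rx": 0, "ry": 0, "rz": 0},
  {"dx": 0.7, "dy": 0, "dz": 5, "rx": 0, "ry": 0, "rz": 0},
  {"dx": 0.7, "dy": 0, "dz": 5, "rx": 0, "ry": 0, "rz": 0},
  {"dx": 0.7, "dy": 0, "dz": 5, "rx": 0, "ry": 0, "rz": 0},
  {"dx": 0.7, "dy": 0, "dz": 5, "rx": 0, "ry": 0, "rz": 0},
])

```text
clock: 3.85
tool_pos: [0.4632, 0.0933, 0.0838]
tcp_rot: [[-0.281, 0.959, 0.04], [0.95, 0.284, -0.133], [-0.138, 0.0, -0.99]]
force: [-2.5, 0.7, 6.8]
opening: 0.0359
```

```bash
python3 - <<'E'
from h import *
st(); c=cap('side'); W=world(c); WB=((W-O)@RB);st()
z=WB[...,2];m=(WB[...,0]<-.135)&(WB[...,0]>-.25)&(abs(WB[...,1])<.055)&(z>.005)&(z<.08)
v,u=np.where(m&(z>.03)); print(v.max(),u.min(),u.max())
z2=np.where((abs(WB[...,1])<.085)&(WB[...,0]<-.1),z,np.nan)
for q in range(v.max()-6,v.max()+7): print(q,' '.join('%3d'%(1000*e) if e==e else ' . ' for e in z2[q,175:222]))
E
```

```text
t 3.85 B [-164.   -13.2   83.8] F(board) [-1.4 -2.2  6.8] open 35.9 j [ 0.27  0.34 -0.51  0.72 -0.14  1.55]
[[-0.99  -0.004  0.138]
 [-0.004  1.     0.001]
 [-0.138  0.    -0.99 ]]
t 3.9 B [-164.   -13.3   83.8] F(board) [-1.1 -1.8  5.9] open 35.6 j [ 0.27  0.34 -0.51  0.72 -0.14  1.55]
[[-0.99  -0.004  0.138]
 [-0.004  1.     0.001]
 [-0.138  0.    -0.99 ]]
189 179 215
183  11  11  11  12  12  10  11  11  39  42  46  48  49  44  47  46  44  42  11  13  14  13  12  11  12  11  12  12  14  16  18  23  22  22  12  12  13  12  12  12  13  13  12  13  13  11  13
184  11  12  14  13  14  12  15  13  13  39  41  44  44  44  43  44  43  42  14  12  13  11  13  12  11  13  10  11  12  11  16  17  18  17  12  13  11  10  13  12  11  12  13  11  13  15  11
185  14  12  14  11  12  13  12  12  13  34  38  41  42  41  39  41  40  38  11  12  13  13  13  13  11  13  11  13  11  11  11  14  14  13  13  13  12  12  12  12  11  13  12  12  11  11  12
186  14  11  13  12  13  11  13  13  12  32  35  41  39  39  36  37  36  37  13  11  15  13  11  10  10  15  11  13  12  12  12  12  13  13  12  11  13
[... 1067 characters left out ...]
8  20  20  20  17  14  12  13  11  13  12  12  14  12  12  13  14  21  20  22  22  20  20  17  15  13  15  15  14  21  21  . 
193  15  13  13  14  11  11  13  14  13  12  13  13  13  13  12  11  16  18  13  12  13  11  11  13  12  13  12  12  12  14  14  21  20  18  21  22  21  19  14  13  11  13  12  12  19  .   . 
194  12  14  12  12  14  15  11  12  14  12  12  12  12  12  13  11  10  13  12  12  13  11  11  13  12  15  14  14  12  13  20  19  23  21  19  19  21  21  13  13  11  12  13  .   .   .   . 
195  13  12  12  14  12  14  14  11  12  14  12  12  13  13  12  13  12  13  12  11  11  13  11  14  11  11  12  12  21  20  22  19  21  21  20  22  20  22  20  18  20  19  .   .   .   .   .
```

Call:
servo_tool([
  {"dx": -0.2, "dy": 0, "dz": -1.5, "rx": 0, "ry": 0, "rz": 0},
  {"dx": -7, "dy": 0, "dz": -0.6, "rx": 0, "ry": 0, "rz": 0},
  {"dx": -14, "dy": 0, "dz": 0.4, "rx": 0, "ry": 0, "rz": 0},
  {"dx": -21, "dy": 0, "dz": 1.4, "rx": 0, "ry": 0, "rz": 0},
  {"dx": -28, "dy": 0, "dz": 2.4, "rx": 0, "ry": 0, "rz": 0},
  {"dx": -35, "dy": 0, "dz": 3.3, "rx": 0, "ry": 0, "rz": 0},
  {"dx": -41, "dy": 0, "dz": 4.2, "rx": 0, "ry": 0, "rz": 0},
  {"dx": -45, "dy": 0, "dz": 4.7, "rx": 0, "ry": 0, "rz": 0},
])

```text
clock: 4.9
tool_pos: [0.476, 0.0495, 0.085]
tcp_rot: [[-0.281, 0.959, 0.039], [0.95, 0.284, -0.133], [-0.138, -0.0, -0.99]]
force: [-0.3, 1.1, 0.4]
opening: 0.0355
```

```bash
python3 - <<'E'
from h import *
st(); c=cap('side'); W=world(c)
cv2.imwrite('pics/side4z.png',cv2.resize(c['frame'][80:260,120:320],None,fx=3,fy=3,interpolation=cv2.INTER_CUBIC))
c=cap('top')
cv2.imwrite('pics/top4z.png',cv2.resize(c['frame'][150:300,160:340],None,fx=3,fy=3,interpolation=cv2.INTER_CUBIC))
st()
E
```

```text
t 4.9 B [-118.4  -13.2   85. ] F(board) [-1.1  0.   0.4] open 35.5 j [ 0.17  0.34 -0.51  0.71 -0.14  1.45]
[[-0.99  -0.003  0.138]
 [-0.003  1.     0.   ]
 [-0.138 -0.    -0.99 ]]
t 5.0 B [-118.3  -13.2   85. ] F(board) [0.4 0.2 0.1] open 35.9 j [ 0.17  0.34 -0.51  0.71 -0.14  1.45]
[[-0.99  -0.003  0.139]
 [-0.003  1.     0.   ]
 [-0.139 -0.    -0.99 ]]
```

View pics/side4z.png

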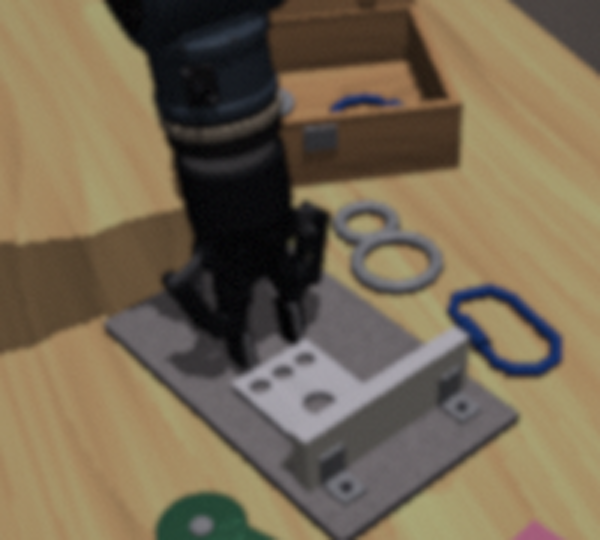

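View pics/top4z.png

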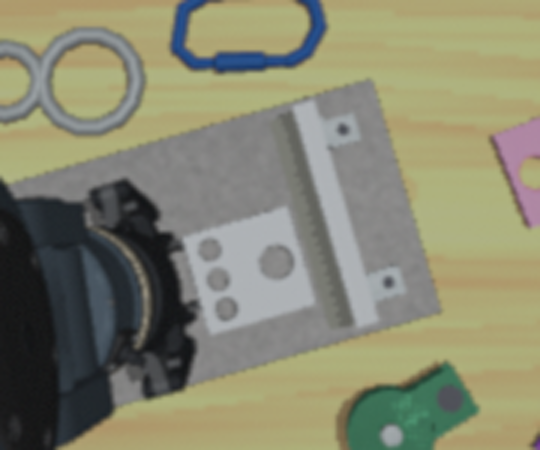

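Call:
servo_tool([
  {"dx": -5, "dy": 0, "dz": 0.7, "rx": 0, "ry": 0, "rz": 0},
  {"dx": -10, "dy": 0, "dz": 1.4, "rx": 0, "ry": 0, "rz": 0},
  {"dx": -15, "dy": 0, "dz": 2.1, "rx": 0, "ry": 0, "rz": 0},
  {"dx": -20, "dy": 0, "dz": 2.8, "rx": 0, "ry": 0, "rz": 0},
  {"dx": -25, "dy": 0, "dz": 3.5, "rx": 0, "ry": 0, "rz": 0},
  {"dx": -29, "dy": 0, "dz": 4.1, "rx": 0, "ry": 0, "rz": 0},
  {"dx": -33, "dy": 0, "dz": 4.6, "rx": 0, "ry": 0, "rz": 0},
  {"dx": -36, "dy": 0, "dz": 5, "rx": 0, "ry": 0, "rz": 0},
])

```text
clock: 6.0
tool_pos: [0.4865, 0.0146, 0.0851]
tcp_rot: [[-0.281, 0.959, 0.04], [0.95, 0.284, -0.133], [-0.139, 0.0, -0.99]]
force: [-0.0, -0.0, 0.2]
opening: 0.0359
```

```bash
cat > look.py <<'E'
import sys
from h import *
st(); c=cap('side')
a=cv2.resize(c['frame'][110:260,140:320],None,fx=2.8,fy=2.8,interpolation=cv2.INTER_CUBIC)
c=cap('top')
b=cv2.resize(c['frame'][170:290,200:340],None,fx=3.2,fy=3.2,interpolation=cv2.INTER_CUBIC)
h=min(600,max(a.shape[0],b.shape[0])); 
im=np.zeros((a.shape[0]+0,800,3),np.uint8); im[:,:a.shape[1]]=a; w=800-a.shape[1]; b=b[:, :w] if 0 else cv2.resize(b,(w,int(b.shape[0]*w/b.shape[1]))); im[:b.shape[0],a.shape[1]:]=b
cv2.imwrite('pics/%s.png'%sys.argv[1],im)
E
python3 look.py l5
```

```text
t 6.0 B [-81.9 -12.9  85.1] F(board) [ 0.  -0.   0.2] open 35.9 j [ 0.1   0.34 -0.5   0.7  -0.14  1.38]
[[-0.99  -0.003  0.139]
 [-0.003  1.     0.001]
 [-0.139  0.    -0.99 ]]
```

View pics/l5.png

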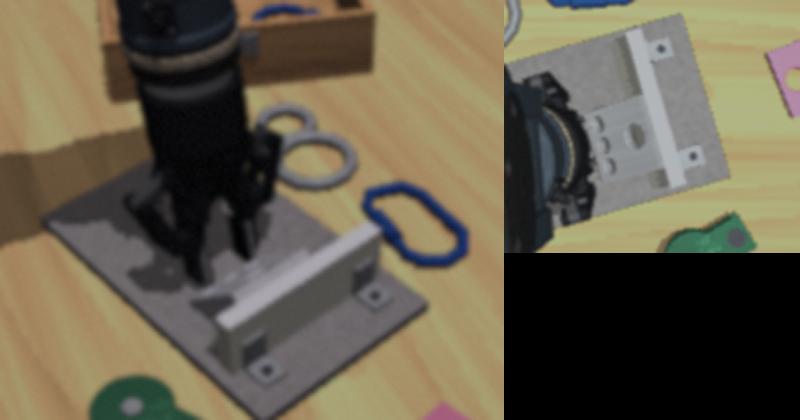

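Call:
servo_tool([
  {"dx": -4, "dy": 0, "dz": 0.6, "rx": 0, "ry": 0, "rz": 0},
  {"dx": -8, "dy": 0, "dz": 1.1, "rx": 0, "ry": 0, "rz": 0},
  {"dx": -12, "dy": 0, "dz": 1.7, "rx": 0, "ry": 0, "rz": 0},
  {"dx": -16, "dy": 0, "dz": 2.2, "rx": 0, "ry": 0, "rz": 0},
  {"dx": -20, "dy": 0, "dz": 2.8, "rx": 0, "ry": 0, "rz": 0},
  {"dx": -23, "dy": 0, "dz": 3.2, "rx": 0, "ry": 0, "rz": 0},
  {"dx": -26, "dy": 0, "dz": 3.6, "rx": 0, "ry": 0, "rz": 0},
  {"dx": -28, "dy": 0, "dz": 3.9, "rx": 0, "ry": 0, "rz": 0},
])

```text
clock: 7.1
tool_pos: [0.4944, -0.0122, 0.0851]
tcp_rot: [[-0.281, 0.959, 0.039], [0.95, 0.284, -0.133], [-0.138, -0.0, -0.99]]
force: [-0.1, 1.5, -0.2]
opening: 0.0358
```

```bash
python3 look.py l6
```

```text
t 7.1 B [-54.  -12.9  85.1] F(board) [-1.4  0.3 -0.2] open 35.8 j [ 0.04  0.35 -0.49  0.7  -0.13  1.32]
[[-0.99  -0.003  0.138]
 [-0.003  1.     0.   ]
 [-0.138 -0.    -0.99 ]]
```

View pics/l6.png

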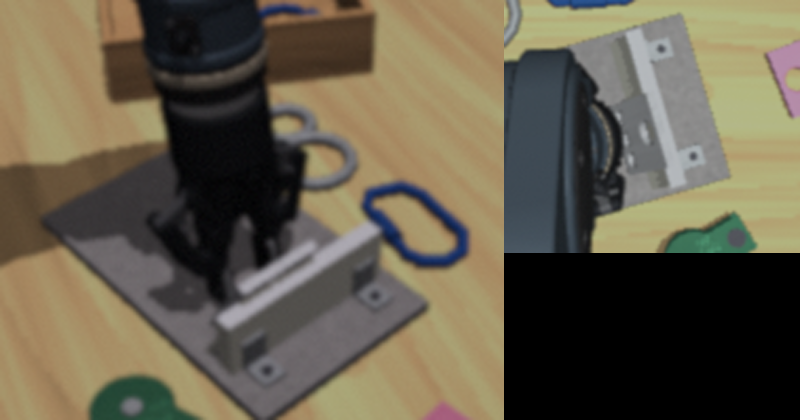

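Call:
servo_tool([
  {"dx": -1, "dy": 0, "dz": 0.1, "rx": 0, "ry": 0, "rz": 0},
  {"dx": -2, "dy": 0, "dz": 0.3, "rx": 0, "ry": 0, "rz": 0},
  {"dx": -3, "dy": 0, "dz": 0.4, "rx": 0, "ry": 0, "rz": 0},
  {"dx": -4, "dy": 0, "dz": 0.6, "rx": 0, "ry": 0, "rz": 0},
  {"dx": -5, "dy": 0, "dz": 0.7, "rx": 0, "ry": 0, "rz": 0},
  {"dx": -6, "dy": 0, "dz": 0.8, "rx": 0, "ry": 0, "rz": 0},
  {"dx": -6, "dy": 0, "dz": 0.8, "rx": 0, "ry": 0, "rz": 0},
  {"dx": -6, "dy": 0, "dz": 0.8, "rx": 0, "ry": 0, "rz": 0},
])

```text
clock: 8.2
tool_pos: [0.4961, -0.0179, 0.0851]
tcp_rot: [[-0.281, 0.959, 0.039], [0.95, 0.284, -0.133], [-0.139, 0.0, -0.99]]
force: [0.2, 1.0, 0.2]
opening: 0.036
```

```bash
python3 look.py l7; python3 - <<'E'
from h import *
c=cap('top'); WB=(world(c)-O)@RB
m=(WB[...,2]>.066)&(WB[...,2]<.11)&(WB[...,0]>-.012)&(WB[...,0]<.05)&(abs(WB[...,1])<.08); P=WB[m]*1000
print(m.sum()); print(np.percentile(P,[2,10,50,90,98],axis=0).round(1))
E
```

```text
t 8.2 B [-48.  -12.8  85.1] F(board) [-0.9  0.5  0.2] open 36.0 j [ 0.03  0.35 -0.48  0.7  -0.13  1.31]
[[-0.99  -0.004  0.139]
 [-0.003  1.     0.001]
 [-0.139  0.    -0.99 ]]
281
[[ -7.  -54.2  66.8]
 [ -5.3 -49.   70.4]
 [  1.4 -21.3  82.5]
 [  7.1   8.3  85.4]
 [  8.3  13.5  86.7]]
```

View pics/l7.png

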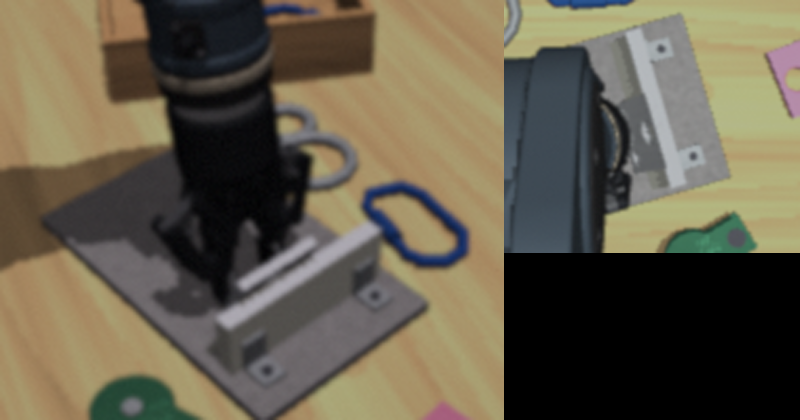

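Call:
servo_tool([
  {"dx": 3, "dy": 0, "dz": -0.4, "rx": 0, "ry": 0, "rz": 0},
  {"dx": 10, "dy": 0, "dz": -1.4, "rx": 0, "ry": 0, "rz": 0},
  {"dx": 20, "dy": 0, "dz": -2.8, "rx": 0, "ry": 0, "rz": 0},
  {"dx": 28, "dy": 0, "dz": -8, "rx": 0, "ry": 0, "rz": 0},
  {"dx": 26, "dy": 0, "dz": -30, "rx": 0, "ry": 0, "rz": 0},
  {"dx": 22, "dy": 0, "dz": -60, "rx": 0, "ry": 0, "rz": 0},
  {"dx": 18, "dy": 0, "dz": -92, "rx": 0, "ry": 0, "rz": 0},
  {"dx": 14, "dy": 0, "dz": -118, "rx": 0, "ry": 0, "rz": 0},
])

```text
clock: 9.35
tool_pos: [0.4874, 0.0117, 0.2016]
tcp_rot: [[-0.282, 0.959, 0.04], [0.949, 0.285, -0.133], [-0.139, 0.001, -0.99]]
force: [0.7, 0.3, 0.6]
opening: 0.0361
```

```bash
python3 look.py l8; python3 - <<'E'
from h import *
c=cap('side'); WB=(world(c)-O)@RB
m=(WB[...,2]>.066)&(WB[...,2]<.1)&(WB[...,0]>-.012)&(WB[...,0]<.05)&(abs(WB[...,1])<.08); P=WB[m]*1000
print(m.sum()); print(np.percentile(P,[2,10,50,90,98],axis=0).round(1))
print(inc(np.array([.037,-.020,.200]),toolrot(0)))
E
```

```text
t 9.35 B [-78.9 -12.8 201.6] F(board) [-0.   0.8  0.6] open 36.1 j [ 0.09  0.22 -0.32  1.   -0.14  1.37]
[[-0.99  -0.004  0.139]
 [-0.004  1.     0.001]
 [-0.139  0.001 -0.99 ]]
196
[[ -1.  -55.   67.1]
 [  2.  -53.3  71.2]
 [  5.2 -24.9  82.5]
 [  8.2   7.6  85.2]
 [  9.3  13.7  85.8]]
(array([-114.3,   -8.2,   17.4]), array([0.18, 7.99, 0.22]))
```

View pics/l8.png

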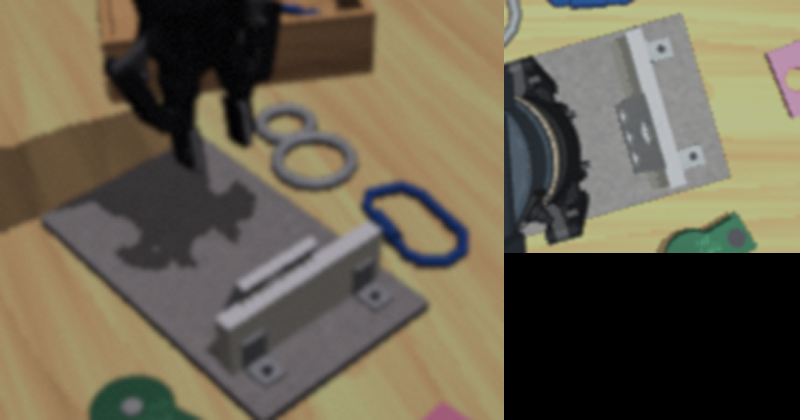

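Call:
servo_tool([
  {"dx": -10, "dy": -1, "dz": 1.5, "rx": 0, "ry": 0.7, "rz": 0},
  {"dx": -28, "dy": -2, "dz": 4, "rx": 0, "ry": 2, "rz": 0},
  {"dx": -48, "dy": -3.5, "dz": 7, "rx": 0, "ry": 3.4, "rz": 0.1},
  {"dx": -68, "dy": -5, "dz": 10, "rx": 0.1, "ry": 4.8, "rz": 0.1},
  {"dx": -88, "dy": -6.3, "dz": 13, "rx": 0.1, "ry": 6.2, "rz": 0.2},
  {"dx": -104, "dy": -7.5, "dz": 16, "rx": 0.2, "ry": 7.3, "rz": 0.2},
  {"dx": -114, "dy": -8.2, "dz": 17.4, "rx": 0.2, "ry": 8, "rz": 0.2},
  {"dx": -114.3, "dy": -8.2, "dz": 17.4, "rx": 0.2, "ry": 8, "rz": 0.2},
])

```text
clock: 10.5
tool_pos: [0.5124, -0.1027, 0.1982]
tcp_rot: [[-0.279, 0.96, -0.004], [0.96, 0.279, 0.0], [0.001, -0.004, -1.0]]
force: [0.3, -0.2, 0.2]
opening: 0.0358
```

```bash
python3 - <<'E'
from h import *
st(); print(inc(np.array([.037,-.020,.137]),toolrot(0)))
E
```

```text
t 10.5 B [ 37.9 -21.  198.2] F(board) [0.3 0.3 0.2] open 35.8 j [-0.2   0.29 -0.22  1.06 -0.    1.09]
[[-1.     0.001 -0.001]
 [ 0.001  1.    -0.004]
 [ 0.001 -0.004 -1.   ]]
(array([ 0.9,  1.2, 61.2]), array([-0.23, -0.07, -0.07]))
```

Call:
servo_tool([
  {"dx": 0, "dy": 0, "dz": 6, "rx": 0, "ry": 0, "rz": 0},
  {"dx": 0, "dy": 0, "dz": 18, "rx": 0, "ry": 0, "rz": 0},
  {"dx": 0, "dy": 0.5, "dz": 32, "rx": 0, "ry": 0, "rz": 0},
  {"dx": 0, "dy": 1, "dz": 45, "rx": -0.1, "ry": 0, "rz": 0},
  {"dx": 0, "dy": 1, "dz": 54, "rx": -0.2, "ry": 0, "rz": 0},
  {"dx": 0, "dy": 1, "dz": 59, "rx": -0.2, "ry": 0, "rz": 0},
  {"dx": 0, "dy": 1, "dz": 59, "rx": -0.2, "ry": 0, "rz": 0},
  {"dx": 0, "dy": 1, "dz": 59, "rx": -0.2, "ry": 0, "rz": 0},
])

```text
clock: 11.5
tool_pos: [0.5135, -0.1019, 0.14]
tcp_rot: [[-0.281, 0.96, 0.001], [0.96, 0.281, 0.001], [0.0, 0.001, -1.0]]
force: [-0.2, -0.4, -0.2]
opening: 0.0357
```

```bash
python3 look.py l9
```

```text
t 11.5 B [ 37.4 -19.7 140. ] F(board) [ 0.3 -0.3 -0.2] open 35.7 j [-0.2   0.34 -0.31  0.92  0.    1.09]
[[-1.     0.    -0.   ]
 [ 0.     1.     0.001]
 [ 0.     0.001 -1.   ]]
```

View pics/l9.png

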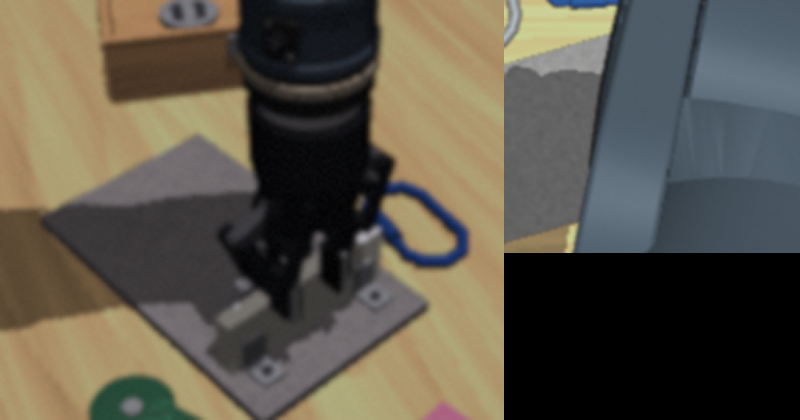

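Call:
servo_tool([
  {"dx": 6, "dy": 0, "dz": 0, "rx": 0, "ry": 0, "rz": 0},
  {"dx": 12, "dy": 0, "dz": 0, "rx": 0, "ry": 0, "rz": 0},
  {"dx": 18, "dy": 0, "dz": 0, "rx": 0, "ry": 0, "rz": 0},
  {"dx": 23, "dy": 0, "dz": 0, "rx": 0, "ry": 0, "rz": 0},
  {"dx": 28, "dy": 0, "dz": 0, "rx": 0, "ry": 0, "rz": 0},
  {"dx": 32, "dy": 0, "dz": 0, "rx": 0, "ry": 0, "rz": 0},
  {"dx": 36, "dy": 0, "dz": 0, "rx": 0, "ry": 0, "rz": 0},
  {"dx": 40, "dy": 0, "dz": 0, "rx": 0, "ry": 0, "rz": 0},
])

```text
clock: 12.6
tool_pos: [0.502, -0.0632, 0.1397]
tcp_rot: [[-0.28, 0.96, 0.0], [0.96, 0.28, 0.001], [0.001, 0.0, -1.0]]
force: [-0.2, 0.1, 0.3]
opening: 0.036
```

```bash
python3 look.py l10
```

```text
t 12.6 B [ -2.9 -19.9 139.7] F(board) [-0.1 -0.1  0.3] open 36.0 j [-0.13  0.32 -0.35  0.9   0.    1.16]
[[-1.     0.    -0.001]
 [ 0.     1.     0.   ]
 [ 0.001  0.    -1.   ]]
```

View pics/l10.png

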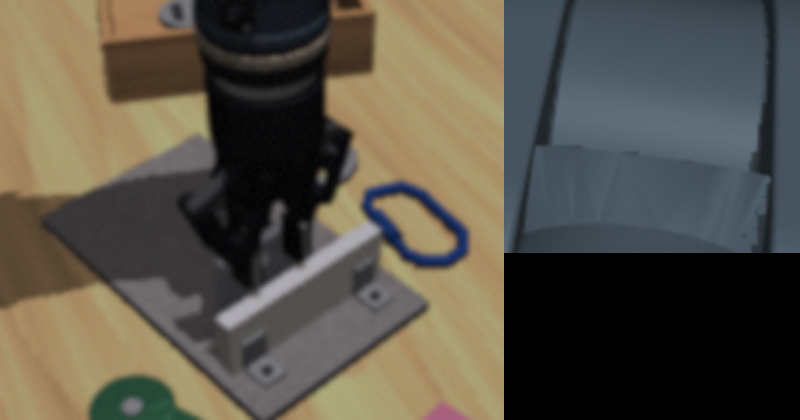

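Call:
servo_tool([
  {"dx": 4, "dy": 0, "dz": 0, "rx": 0, "ry": 0, "rz": 0},
  {"dx": 8, "dy": 0, "dz": 0, "rx": 0, "ry": 0, "rz": 0},
  {"dx": 12, "dy": 0, "dz": 0, "rx": 0, "ry": 0, "rz": 0},
  {"dx": 17, "dy": 0, "dz": 0, "rx": 0, "ry": 0, "rz": 0},
  {"dx": 22, "dy": 0, "dz": 0, "rx": 0, "ry": 0, "rz": 0},
  {"dx": 27, "dy": 0, "dz": 0, "rx": 0, "ry": 0, "rz": 0},
  {"dx": 32, "dy": 0, "dz": 0, "rx": 0, "ry": 0, "rz": 0},
  {"dx": 36, "dy": 0, "dz": 0, "rx": 0, "ry": 0, "rz": 0},
])

```text
clock: 13.7
tool_pos: [0.4918, -0.0285, 0.1397]
tcp_rot: [[-0.281, 0.96, -0.0], [0.96, 0.281, 0.001], [0.001, 0.0, -1.0]]
force: [-0.8, -0.9, -0.4]
opening: 0.0361
```

```bash
python3 look.py l11
```

```text
t 13.7 B [-39.  -19.9 139.7] F(board) [ 0.6 -1.  -0.4] open 36.1 j [-0.06  0.3  -0.38  0.89  0.    1.23]
[[-1.     0.    -0.001]
 [ 0.     1.     0.   ]
 [ 0.001  0.    -1.   ]]
```

View pics/l11.png

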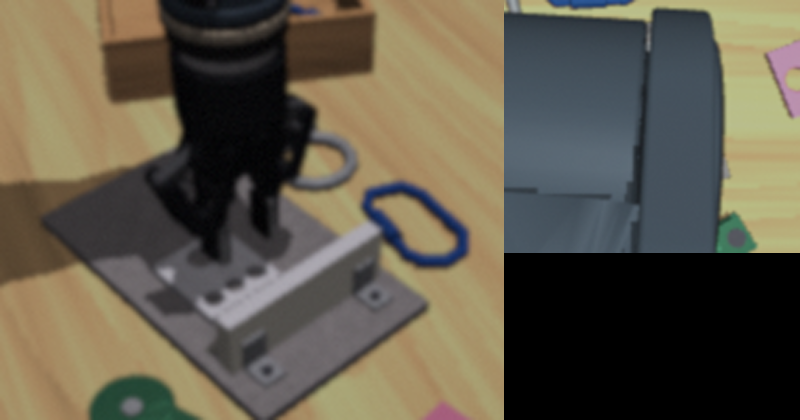

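Call:
servo_tool([
  {"dx": 0, "dy": 0, "dz": -8, "rx": 0, "ry": 0, "rz": 0},
  {"dx": 0, "dy": 0, "dz": -25, "rx": 0, "ry": 0, "rz": 0},
  {"dx": 20, "dy": 0, "dz": -50, "rx": 0, "ry": 0, "rz": 0},
  {"dx": 50, "dy": 0, "dz": -75, "rx": 0, "ry": 0, "rz": 0},
  {"dx": 90, "dy": 0, "dz": -95, "rx": 0, "ry": 0, "rz": 0},
  {"dx": 130, "dy": 0, "dz": -110, "rx": 0, "ry": 0, "rz": 0},
  {"dx": 165, "dy": 0, "dz": -118, "rx": 0, "ry": 0, "rz": 0},
  {"dx": 185, "dy": 0, "dz": -120, "rx": 0, "ry": 0, "rz": 0},
])

```text
clock: 14.8
tool_pos: [0.4398, 0.15, 0.2611]
tcp_rot: [[-0.282, 0.96, 0.002], [0.96, 0.282, 0.001], [0.001, 0.002, -1.0]]
force: [0.7, -0.1, 1.0]
opening: 0.0358
```

```bash
python3 look.py l12; python3 - <<'E'
from h import *
c=cap('top'); WB=(world(c)-O)@RB*1000
m=(WB[...,2]>16.5)&(WB[...,2]<26)&(WB[...,0]>-140)&(WB[...,0]<-5)&(abs(WB[...,1])<75)
m=cv2.morphologyEx(m.astype(np.uint8),cv2.MORPH_OPEN,np.ones((3,3)))
n,l,s,_=cv2.connectedComponentsWithStats(m); k=1+s[1:,4].argmax(); P=WB[l==k]
P2=P[P[:,0]<-20]
print(s, cv2.minAreaRect(P2[:,:2].astype(np.float32)), np.median(P2,0)); A_=np.c_[P2[:,:2],np.ones(len(P2))]; q=np.linalg.lstsq(A_,P2[:,2],rcond=None)[0]; print('slope deg',np.degrees(q[:2]),q)
W=world(c); W0=np.load('top0.npz')['W']
for t in ['carabiner','figure_eight','pulley']:
    for r in bot.outline_of('top',t)[:2]: print(t,r['confidence'],r['position'],np.nanmedian(W[r['pixels']],0).round(4))
E
```

```text
t 14.8 B [-225.   -19.7  261.1] F(board) [0.3 0.7 1. ] open 35.8 j [ 0.33  0.15 -0.23  1.18  0.    1.61]
[[-1.    -0.001 -0.001]
 [-0.001  1.     0.002]
 [ 0.001  0.002 -1.   ]]
[[     0      0    512    384 195476]
 [   254    199      5     11     33]
 [   258    215      3      3      9]
 [   216    221     44     42   1041]
 [   261    223      3      6     18]
 [   263    232      3      3      9]
 [   265    239      4      7     22]] ((-71.10763549804688, -20.575824737548828), (76.19491577148438, 70.04139709472656), 0.1677529364824295) [-71.58176449 -20.66902001  20.96052653]
slope deg [0.01854401 0.02389056] [3.23654098e-04 4.16968887e-04 2.09596745e+01]
carabiner 0.73 [178.7, 176.0] [0.6194 0.132  0.0122]
carabiner 0.71 [240.5, 167.9] [ 0.6495 -0.0013  0.0115]
figure_eight 0.62 [178.2, 175.4] [0.6196 0.1344 0.0116]
pulley 0.92 [293.3, 290.5] [ 0.3861 -0.1141  0.0308]
```

View pics/l12.png

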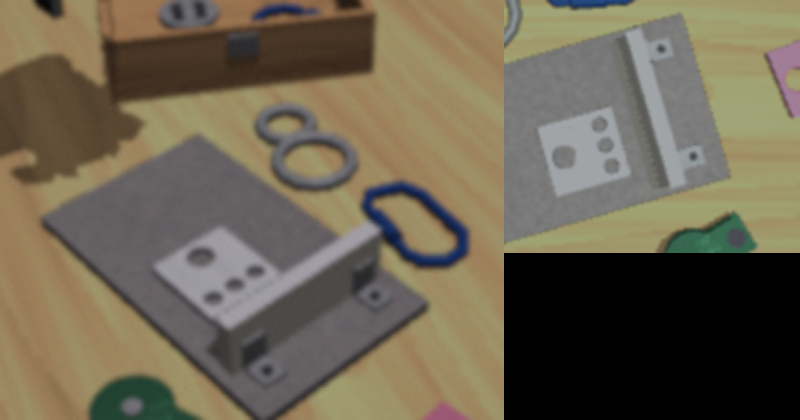

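```bash
python3 -c "
from h import *
st(); print(bot.close_job())"
```

```text
t 15.1 B [-223.   -20.   259.9] F(board) [-0.1  0.4  0.1] open 36.1 j [ 0.32  0.16 -0.24  1.18  0.    1.61]
[[-1.     0.001 -0.001]
 [ 0.001  1.     0.   ]
 [ 0.001  0.    -1.   ]]
the job is handed in; nothing more can be done
None
```

The rigging plate is turned over and lying flat on the board in front of the fence. I handed the job in at 15.1 s of the 48 s allowed; `close_job` gives no verdict.

**What I did:** I pushed the plate's near edge with two half-open fingers, which squared it up and drove it up the fence foot. It came to rest leaning at about 68°, with its top edge some 86 mm above the worktop, and stayed there when I backed off. I then pushed the raised edge back over from behind the fence, and the plate fell onto the board. It was never gripped or lifted.

**Last checks, after the arm was raised clear:**
- **Plate:** its centre is at board (-71, -21) mm, with under 0.05° of slope. Its upper face measured 21 mm above the worktop; 20 mm is expected for the plate lying flat.
- **Turned over:** the row of three holes is now next to the fence, where the large hole was before.
- **Tool:** the wrist force is about zero and the gripper is well above everything.
- **Figure-eight and pulley:** both are where they lay, to within about 1 to 2 mm.
- **Carabiner:** this check disagreed. The network's centre shifted about 8 mm between pictures, and its top hit there was actually the figure-eight. By eye the carabiner has not moved in the pictures, and the tool stayed away from it, so I took this as outline noise.

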